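# Build up a candle lantern on the rubber mat

## Task

Put the candle lantern together on the middle of the round rubber mat, from the bottom up and in this order: the concrete foot, the short candle on the middle of its boss, the metal sleeve over the candle so that it stands flat on the foot, and last the wooden lid, seated in the sleeve's mouth. Set each piece down upright and let go of it before fetching the next, do not drop any of them, and leave the tall candle, the wick spool and the mug where they are.

Things in the scene. Friction and masses are not known exactly. Their poses are not given: they have to be found in the camera images.
- mat: Round black rubber mat, 120 mm across, 8 mm thick, fixed to the bench; the lantern is built on it. Origin: centre of its underside, on the bench; z up. Its top is 8 mm above the origin.
- plate: Square bright steel plate, 120 x 120 mm, 8 mm thick, fixed to the bench; it is not used in this job. Origin: centre of its underside; x and y along its sides.
- foot: Cast concrete lantern foot, 0.30 kg: a round disc 92 mm across and 14 mm thick with a round boss 44 mm across standing 26 mm above it in the middle (40 mm high in all). Stands upright on the bench; the boss is the grip. Origin: centre of its underside; z up, round about z.
- candle: Short ivory pillar candle, 38 mm across, 62 mm high plus a 9 mm wick that is only seen (nothing is felt of it), 65 g, standing upright. Origin: centre of its underside; z up, round about z.
- sleeve: Plain aluminium tube open at both ends, standing upright: 66 mm outside, 58 mm inside, 100 mm high, 4 mm wall, 0.20 kg. It passes over the candle and over the foot's boss and then stands on the foot's disc. Both ends are alike. Origin: centre of its lower end; z along the tube, up.
- lid: Dark wooden lantern lid, 60 g: a disc 74 mm across and 6 mm thick with a plug below it, 48 mm across and 8 mm deep, that drops into the sleeve's mouth, and above it a round knob 24 mm across and 26 mm high (40 mm high in all). It stands on its plug on the bench, knob up. Origin: centre of the plug's underside, 8 mm below the disc's underside; z up, round about z.
- tall_candle: Bystander: slender tall ivory candle, 30 mm across, 120 mm high plus wick, 80 g, loose, standing upright; easily knocked over. Too tall for the lantern. Origin: centre of its underside.
- spool: Bystander: small wooden spool of grey wick, 48 mm across, 38 mm high, 50 g, loose, standing on its end. Origin: centre of its underside.
- jug: Bystander: steel pouring mug, 84 mm across, 95 mm high, with a handle towards its own +y, 0.25 kg, loose. Origin: centre of its underside.
Mind the look-alikes: they are no part of the job. Leave any turquoise look-alike of the foot alone.

How it is judged:
By the outcome, as a careful person would: the job done as asked, in the order asked, and still so for the second after the job is handed in, with the robot touching nothing.
It also fails if it takes over 115 s, if anything falls off the work surface, if the arm or the gripper's body presses on something with over 40 N, if the wrist force passes 120 N, or if a joint passes its speed limit or range.

## Robot

A 6-joint arm with a two-finger parallel gripper is mounted at the origin on the work surface. World frame = base frame: x ahead of the robot, y to its left, z up, the work surface at z = 0. Lengths are in m, angles in rad, forces in N, time in s.
With the tool pointing down it reaches from about 0.35 to 0.925 m from the base axis. Payload 6.4 kg.
Tool frame: the origin (TCP) lies on the centre line of the jaws, within the pads' length; the fingertips stand 8 mm ahead of it and the grasp point (between the pads) lies 11 mm behind it (tip_reach is the z of the fingertips in the tool frame, in m); z points along the fingers, y is the line along which they close (so a half turn about z gives the same grasp; the last joint's range is limited). The gripper opens to 85 mm and grips with 20 to 120 N. Pads are 22 mm wide; open, the fingers measure 114 mm over their backs; the gripper's body (76 mm by 85 mm) begins 54 mm behind the grasp point. The pads swing forward as they close: fully open they stand 13 mm farther back than shut.
Start: joints at [-1.383, 0.245, 1.558, -0, 1.339, -0.174], TCP at [0.23, -0.608, 0.239] pointing down, gripper open.
Joint ranges: [-3.13, 3.13], [-1.02, 2.26], [0.13, 2.54], [-0.95, 4.09], [0.21, 2.88], [-2.74, 2.74]. Speed limits (rad/s): [2.57, 2.57, 3.14, 3.14, 3.14, 3.14].

## Interface

Orientations are given as a 3x3 rotation matrix whose columns are the frame's x, y, z axes.
In Python, from cell import * gives the robot as it stands. The module is installed in compiled form; this text tells all that it offers.
- The arm moves only by the tool send_rows, never from a script. Its argument "targets" is a list of rows, each a list of 3 entries, a list of its own where there are three numbers: the shift along the tool's x, y, z in mm, then the turn about the tool's z in rad, then the finger opening in mm, from 0 to 85.4. A call has 1 to 10 rows; each row is the pose to reach, as a shift and turn from the pose commanded when the call began, along the tool's axes at that moment; what a row does not reach only later rows make up. A row lasts 1/12 s, in which the tool goes at most 41.7 mm and 7.16 degrees, less where a joint would pass 70% of its speed; a pose out of reach is approached as far as the arm can. A call with a gripper value outside its range is refused whole. The fingers move at their own pace and stop on an object; "force" is the grip in N (left out, the last holds). Time passes only in rows, so rows that repeat a pose let the fingers close. It gives the time, the measured TCP pose, the force, the opening and the grip force at its end, in the units of the state.
- state(): the state, without advancing time (a new reading comes with each control period).
- grab_frame(name): name is "side" or "top" or "wrist"; returns a dict with "frame" (400x640x3 uint8, blue, green, red), "fx", "fy", "cx", "cy" (pixels), "pose" (4x4, takes a point from camera to world coordinates); the wrist camera has in their place "hand_eye" (4x4, takes a point from camera to tool coordinates, whose origin is the TCP and whose axes are the flange's). Camera axes: x right, y down, z forward; pixel columns grow to the right and rows downward; lengths in m; the calibration is good to about 2 mm. A picture is of the moment at which its call begins: read the wrist's pose just before it. There is no depth.
- finish_job(): hands the job in; it is judged then, once.
The state is a dict: "t": time; "joint_positions": joint angles; "joint_velocities": joint speeds; "tau": joint torques, N m; "position": TCP position; "eef_rot": TCP orientation; "ft_force": force on the tool from outside, world axes, zero at the start; "torque": the same for the moment, N m; "grip_width": opening from 0.0 (shut) to 1.0 (fully open); "grip_force": force on a finger pad.
Only numpy, scipy, OpenCV 4.12 (cv2) and the standard library are available. Lean on these libraries where they do the work, as an engineer would, in place of code of your own. Each camera call takes 0.05 s, during which the arm holds its last target. There are 200 camera calls.

## Working session

There is one attempt and no reset: what is moved stays moved. The work goes in short steps, Python scripts to look and compute and a tool call to move; the robot and the scene stay as the last step left them, time stands still between calls to the robot, and variables do not carry over. Pictures are saved under pics/ and viewed, at most 14 in all, crops included, and the job is handed in when it is done.

Besides the shell and the picture viewer there is one more tool, called after "Request:" by a JSON object that holds its "name" and its "arguments". send_rows: Moves the arm, as the interface text tells. Its arguments: {"type":"object","properties":{"targets":{"type":"array"},"force":{"type":"number"}},"required":["targets"]}

```bash
mkdir -p pics; python3 - <<'E'
from cell import *
import cv2,numpy as np
s=state();print(s)
for n in("side","top","wrist"):
    g=grab_frame(n);cv2.imwrite(f"pics/{n}0.png",g["frame"]);print(n,g["fx"],g["fy"],g["cx"],g["cy"],np.round(g.get("pose",g.get("hand_eye")),4).tolist())
E
```

```text
{'t': 0.0, 'joint_positions': array([-1.38307643e+00,  2.45781121e-01,  1.55908070e+00,  7.03258655e-06,
        1.33870553e+00, -1.74132204e-01]), 'joint_velocities': array([ 1.16266792e-03, -1.06734147e-03, -1.50174025e-03, -3.67866787e-05,
        1.84484755e-03,  1.00008152e-03]), 'tau': array([ 5.04903255e-04, -4.29506707e+01, -3.26128292e+01, -1.34579791e-04,
        5.39812376e-03,  8.05675484e-06]), 'position': array([ 0.2299839 , -0.60734289,  0.23816554]), 'eef_rot': array([[ 9.35243411e-01,  3.54005130e-01, -3.61793363e-04],
       [ 3.54005143e-01, -9.35241461e-01,  1.94128607e-03],
       [ 3.48861076e-04, -1.94365172e-03, -9.99998050e-01]]), 'ft_force': array([-1.03995412,  0.11893628,  0.11985506]), 'torque': array([ 0.02119403, -0.02249646,  0.0131477 ]), 'grip_force': 0.0, 'grip_width': 1.0017222175414744}
side 366.30822102376334 366.30822102376334 313.6804097388395 196.4118821711198 [[-0.9723, -0.1603, 0.17, 0.3623], [-0.2336, 0.6696, -0.705, 0.6594], [-0.0008, -0.7252, -0.6885, 0.7442], [0.0, 0.0, 0.0, 1.0]]
top 467.416318955089 467.416318955089 313.62881242695215 200.34462290276682 [[-0.0015, -0.9988, 0.0491, 0.4775], [-1.0, 0.0016, 0.0019, -0.0182], [-0.002, -0.0491, -0.9988, 1.2762], [0.0, 0.0, 0.0, 1.0]]
wrist 349.2585742662579 349.2585742662579 320.20280685896086 195.93860979823276 [[0.0007, -0.946, -0.3243, 0.0831], [1.0, 0.0007, 0.0001, 0.0008], [0.0002, -0.3243, 0.946, -0.1357], [0.0, 0.0, 0.0, 1.0]]
```

View pics/top0.png

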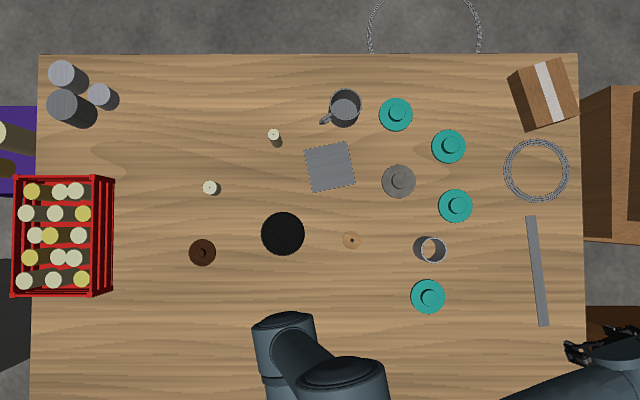

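View pics/side0.png

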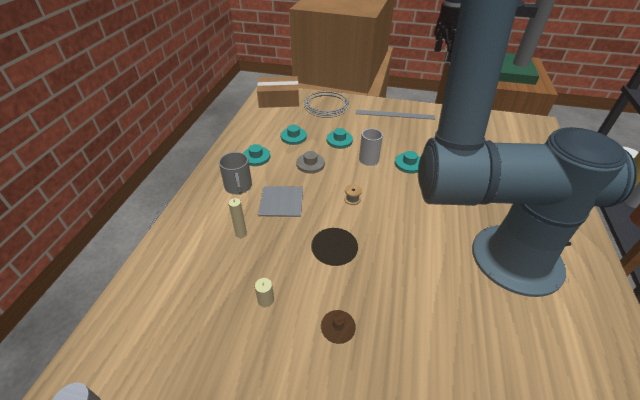

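Top view:
- Mat (283,233), plate (330,167).
- Grey foot (398,181). Its look-alikes are turquoise: (395,114), (448,146), (455,206), (428,297).
- Short candle (210,188). The tall candle (274,134) could be taken for it.
- Sleeve (430,250). The mug (345,105) has a handle.
- Lid (202,252), with the spool at (352,240).

Side view: foot (311,162), mat (335,246), short candle (264,293), tall candle (238,218), sleeve (371,147), lid (338,326), spool (353,195).

I'll enlarge both to read pixels.

```bash
python3 - <<'E'
import cv2
t=cv2.imread("pics/top0.png");s=cv2.imread("pics/side0.png")
cv2.imwrite("pics/topc.png",cv2.resize(t[160:280,180:460],(784,336),interpolation=cv2.INTER_CUBIC)) # 2.8x
cv2.imwrite("pics/sidec.png",cv2.resize(s[115:355,225:435],(525,600),interpolation=cv2.INTER_CUBIC)) # 2.5x
E
```

```text
(no output)
```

View pics/topc.png

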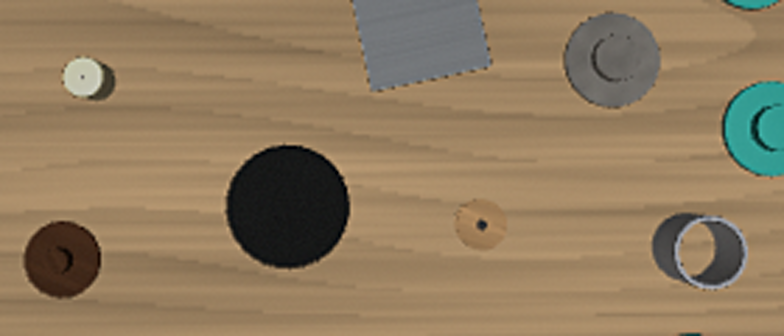

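View pics/sidec.png

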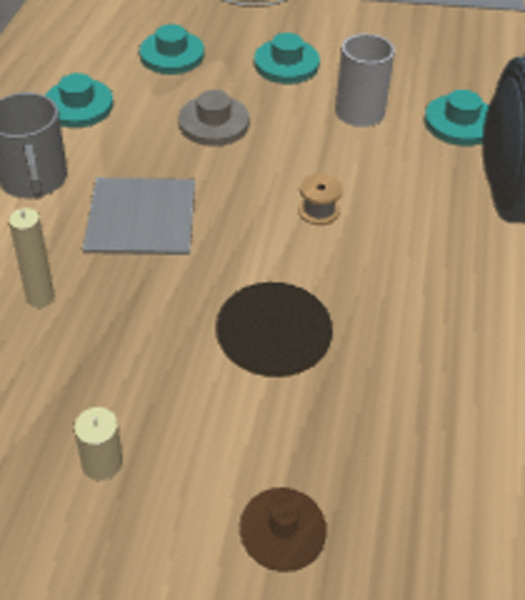

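Both crops agree on every piece: grey foot top-crop (612,60)/side-crop (213,103), candle (83,77)/(97,426), sleeve rim (711,252)/(367,49), lid (62,259)/(283,527), mat (288,206)/(274,329). The grey foot is clearly not turquoise, and the candle is the squat one.

```bash
cat > h.py <<'E'
from cell import *
import cv2,numpy as np
def ray(g,uv,st=None):
    T=g["pose"] if "pose" in g else None
    if T is None:
        W=np.eye(4);W[:3,:3]=st["eef_rot"];W[:3,3]=st["position"];T=W@g["hand_eye"]
    d=np.array([(uv[0]-g["cx"])/g["fx"],(uv[1]-g["cy"])/g["fy"],1.]);return T[:3,3],T[:3,:3]@d
def plane(r,z): o,d=r;return o+d*(z-o[2])/d[2]
def tri(*rs):
    A=0;b=0
    for o,d in rs:
        d=d/np.linalg.norm(d);P=np.eye(3)-np.outer(d,d);A=A+P;b=b+P@o
    x=np.linalg.solve(A,b);return x
def rel(p,st): # world point -> shift in tool axes (mm)
    return st["eef_rot"].T@(np.asarray(p)-st["position"])*1000
E
python3 - <<'E'
from h import *
t=grab_frame("top");s=grab_frame("side");st=state()
T=lambda u,v:ray(t,(180+u/2.8-.3,160+v/2.8-.3));S=lambda u,v:ray(s,(225+u/2.5-.3,115+v/2.5-.3))
for n,a,b,z in [("boss",(617,58),(213,103),.04),("candle",(83,77),(97,426),.062),("sleeve",(711,252),(367,49),.1),("lid disc",(62.5,259.5),(283,527),.014),("mat",(288,206.5),(274,329),.008)]:
    p=tri(T(*a),S(*b));q=plane(T(*a),z);print(n,p.round(4),q.round(4),plane(S(*b),z).round(4),"rel",rel(q,st).round(0),np.hypot(*q[:2]).round(3))
E
```

```text
boss [ 0.592  -0.2459  0.0352] [ 0.5908 -0.2452  0.04  ] [ 0.5912 -0.2397  0.04  ] rel [ 466. -211.  199.] 0.64
candle [0.5716 0.2558 0.0616] [0.5719 0.2558 0.062 ] [0.5711 0.256  0.062 ] rel [ 625. -686.  177.] 0.626
sleeve [ 0.4116 -0.3166  0.0989] [ 0.411  -0.3164  0.1   ] [ 0.4121 -0.3148  0.1   ] rel [ 272. -208.  139.] 0.519
lid disc [0.4001 0.2847 0.0141] [0.3999 0.2847 0.014 ] [0.4004 0.2847 0.014 ] rel [ 475. -774.  226.] 0.491
mat [0.4502 0.0689 0.0027] [0.4502 0.0685 0.008 ] [0.4497 0.0731 0.008 ] rel [ 445. -554.  231.] 0.455
```

Request:
{"name": "send_rows", "arguments": {"targets": [[[466,-211,90],0,85],[[466,-211,90],0,85],[[466,-211,90],0,85],[[466,-211,90],0,85],[[466,-211,90],0,85],[[466,-211,90],0,85],[[466,-211,90],0,85],[[466,-211,90],0,85],[[466,-211,90],0,85],[[466,-211,90],0,85]], "force": 40}}

```text
t: 1.08
position: [0.5209, -0.3156, 0.1668]
eef_rot: [[0.935, 0.354, 0.0], [0.354, -0.935, -0.0], [0.0, 0.0, -1.0]]
ft_force: [0.1, -0.9, 0.2]
grip_width: 0.993
grip_force: 0.0
```

Request:
{"name": "send_rows", "arguments": {"targets": [[[91,-43,19],0,85],[[91,-43,19],0,85],[[91,-43,19],0,85],[[91,-43,19],0,85],[[91,-43,19],0,85]]}}

```text
t: 1.5
position: [0.5899, -0.244, 0.1476]
eef_rot: [[0.935, 0.356, -0.001], [0.356, -0.935, 0.0], [-0.001, -0.0, -1.0]]
ft_force: [0.3, -0.2, -0.5]
grip_width: 0.993
grip_force: 0.0
```

```bash
python3 - <<'E'
from h import *
st=state();g=grab_frame("wrist");cv2.imwrite("pics/w1.png",g["frame"]);print(st["position"],st["t"])
E
```

```text
[ 0.58986616 -0.24403128  0.14759398] 1.5
```

View pics/w1.png

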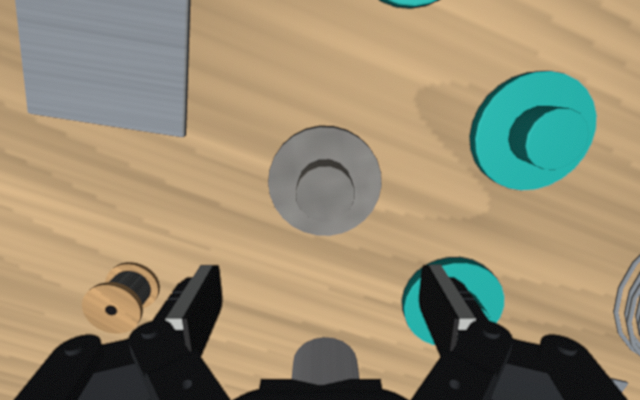

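The wrist view shows the grey foot with its boss top at (326,193), about 30 px in radius, and the spool well to the left at (115,310). The turquoise feet are outside the jaws' reach.

```bash
python3 - <<'E'
from h import *
st=state();g=grab_frame("wrist");t=grab_frame("top")
w=ray(g,(326,193),st);d=ray(g,(325,180.5),st)
T=ray(t,(180+617/2.8-.3,160+58/2.8-.3))
print(plane(w,.04),plane(d,.012),tri(w,T)); p=plane(w,.04);print(rel([p[0],p[1],.026],st))
E
```

```text
[ 0.59290478 -0.24921349  0.04      ] [ 0.59400673 -0.24838728  0.012     ] [ 0.5912334  -0.24824137  0.0335048 ]
[  1.83364994   5.09795164 121.97590687]
```

Request:
{"name": "send_rows", "arguments": {"targets": [[[1,4,40],0,85],[[1,4,80],0,85],[[1,4,105],0,85],[[1,4,120],0,85],[[1,4,121],0,85],[[1,4,121],0,40],[[1,4,121],0,35],[[1,4,121],0,35],[[1,4,121],0,35],[[1,4,121],0,35]]}}

```text
t: 2.48
position: [0.5935, -0.249, 0.03]
eef_rot: [[0.935, 0.354, 0.003], [0.354, -0.935, -0.002], [0.002, 0.003, -1.0]]
ft_force: [-1.9, 0.4, 6.3]
grip_width: 0.495
grip_force: 40.8
```

Request:
{"name": "send_rows", "arguments": {"targets": [[[0,0,-20],0,35],[[0,0,-50],0,35],[[0,0,-85],0,35],[[-3,-35,-100],0,35],[[-6,-75,-100],0,35],[[-8,-115,-100],0,35],[[-10,-155,-100],0,35],[[-13,-195,-100],0,35],[[-16,-235,-100],0,35],[[-18,-275,-100],0,35]]}}

```text
t: 3.32
position: [0.4767, 0.0041, 0.1275]
eef_rot: [[0.935, 0.354, 0.001], [0.354, -0.935, -0.0], [0.001, 0.001, -1.0]]
ft_force: [0.8, 1.6, -2.7]
grip_width: 0.496
grip_force: 42.1
```

Request:
{"name": "send_rows", "arguments": {"targets": [[[-1,-35,0],0,35],[[-2,-60,0],0,35],[[-3,-74,0],0,35],[[-3,-74,0],0,35],[[-3,-74,0],0,35]]}}

```text
t: 3.73
position: [0.4488, 0.0711, 0.1275]
eef_rot: [[0.935, 0.356, 0.001], [0.356, -0.935, -0.001], [0.001, 0.001, -1.0]]
ft_force: [0.5, -1.0, -2.6]
grip_width: 0.492
grip_force: 42.0
```

```bash
python3 - <<'E'
from h import *
st=state();g=grab_frame("wrist");cv2.imwrite("pics/w2.png",g["frame"]);print(st["position"],st["t"],st["ft_force"],st["grip_width"])
E
```

```text
[0.44880553 0.07107995 0.12754404] 3.7333 [ 0.46464525 -1.02299501 -2.60824793] 0.49211203460022024
```

View pics/w2.png

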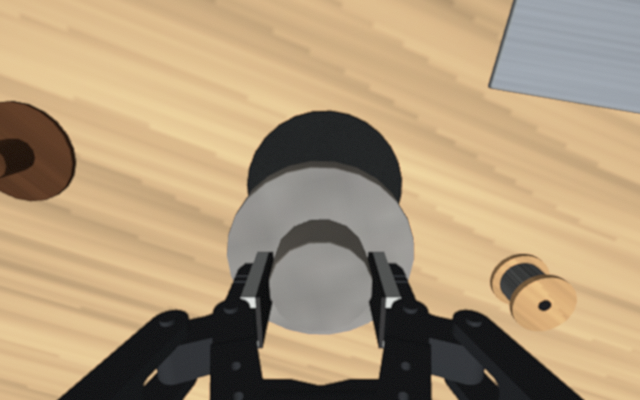

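The foot is held level (disc spans 228–413, boss about 320). The mat below spans 248–402, with its far edge at v=111, and the disc's far edge is at v≈163.

```bash
python3 - <<'E'
from h import *
st=state();g=grab_frame("wrist")
R=lambda u,v,z:rel(plane(ray(g,(u,v),st),z),st)
base=st["position"][2]-.029  # foot underside est
print("mat far",R(325,111,.008),"L",R(248,180,.008),"R",R(402,180,.008))
print("disc far top",R(320,166,base+.014),"far bottom",R(320,163,base),"L",R(228,245,base+.014),"R",R(413,245,base+.014))
E
```

```text
mat far [ 59.60036165   4.21806224 119.70002886] L [  8.34225593 -54.10887211 119.58151463] R [  8.39143456  63.09154882 119.70011303]
disc far top [45.42369553  0.73052403 15.05350184] far bottom [43.41656666  0.72162459 29.05117879] L [  6.53780538 -43.3373662   14.96377618] R [ 6.55868746 45.33759726 15.05348991]
```

Request:
{"name": "send_rows", "arguments": {"targets": [[[1,3,35],0,35],[[1,3,65],0,35],[[1,3,78],0,35],[[1,3,84],0,35],[[1,3,87],0,35],[[1,3,88],0,35],[[1,3,88],0,35]]}}

```text
t: 4.42
position: [0.452, 0.0678, 0.0401]
eef_rot: [[0.935, 0.353, 0.002], [0.353, -0.935, -0.0], [0.002, 0.001, -1.0]]
ft_force: [1.1, 0.4, -2.8]
grip_width: 0.499
grip_force: 41.9
```

Request:
{"name": "send_rows", "arguments": {"targets": [[[0,0,1],0,35],[[0,0,1],0,35],[[0,0,2],0,35],[[0,0,2],0,35]]}}

```text
t: 4.75
position: [0.4516, 0.0682, 0.038]
eef_rot: [[0.935, 0.354, 0.002], [0.354, -0.935, -0.0], [0.001, 0.001, -1.0]]
ft_force: [-1.9, 0.5, 1.7]
grip_width: 0.498
grip_force: 42.4
```

Request:
{"name": "send_rows", "arguments": {"targets": [[[0,0,0],0,55],[[0,0,0],0,70],[[0,0,0],0,85],[[0,0,0],0,85],[[0,0,-20],0,85],[[0,0,-50],0,85],[[0,0,-90],0,85],[[0,0,-125],0,85],[[30,-22,-130],0,85],[[60,-45,-130],0,85]]}}

```text
t: 5.58
position: [0.4942, 0.1316, 0.1722]
eef_rot: [[0.936, 0.351, 0.01], [0.351, -0.936, 0.0], [0.01, 0.003, -1.0]]
ft_force: [0.5, -0.6, 0.6]
grip_width: 0.996
grip_force: 0.0
```

Request:
{"name": "send_rows", "arguments": {"targets": [[[30,-22,0],0,85],[[60,-44,0],0,85],[[90,-66,0],0,85],[[119,-88,0],0,85],[[119,-88,0],0,85],[[119,-88,0],0,85]]}}

```text
t: 6.08
position: [0.5714, 0.2572, 0.1664]
eef_rot: [[0.935, 0.356, -0.001], [0.356, -0.935, -0.0], [-0.001, 0.0, -1.0]]
ft_force: [-0.3, 0.1, -0.5]
grip_width: 0.996
grip_force: 0.0
```

```bash
python3 - <<'E'
from h import *
st=state();g=grab_frame("wrist");cv2.imwrite("pics/w3.png",g["frame"]);print(st["position"],st["t"],st["ft_force"],st["grip_width"])
t=grab_frame("top")["frame"];cv2.imwrite("pics/t3.png",t)
f=np.vstack([cv2.resize(g["frame"],(560,350)),cv2.resize(t[185:275,240:384],(400,250),interpolation=cv2.INTER_CUBIC).repeat(1,0) if 0 else cv2.copyMakeBorder(cv2.resize(t[185:275,240:384],(400,250),interpolation=cv2.INTER_CUBIC),0,0,0,160,0)])
cv2.imwrite("pics/c3.png",f)
E
```

```text
[0.57136995 0.25717682 0.16636824] 6.0833 [-0.26116991  0.07596232 -0.48820481] 0.996207732942545
```

View pics/c3.png

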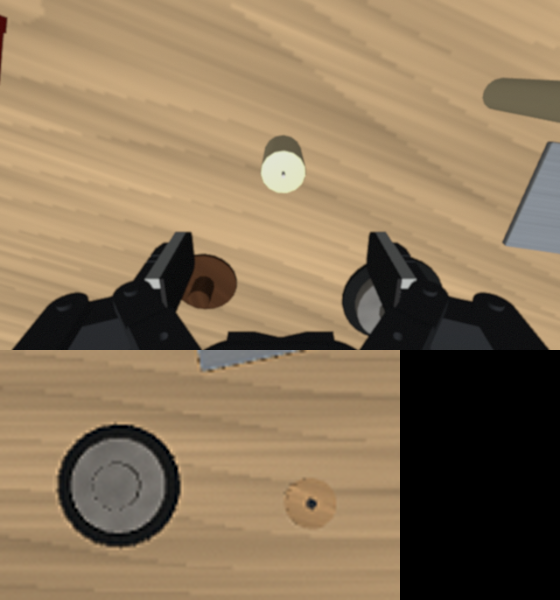

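The foot stands centred on the mat (disc (118,485) against mat (119,485) in the crop). The candle top is at wrist pixel (323.4,196.6), and the tall candle is far to the right.

```bash
python3 - <<'E'
from h import *
st=state();g=grab_frame("wrist");t=grab_frame("top")
w=ray(g,(323.4,196.6),st);T=ray(t,(180+83/2.8-.3,160+77/2.8-.3))
p=plane(w,.062);print(p,tri(w,T));print(rel([p[0],p[1],.042],st))
k=2.78
print("disc",plane(ray(t,(240+118/k-.3,185+135/k-.3)),.022),"boss",plane(ray(t,(240+116.5/k-.3,185+135.5/k-.3)),.048))
E
```

```text
[0.57180907 0.2526047  0.062     ] [0.57232769 0.25398297 0.06613569]
[  0.21209354   3.16232395 124.60131066]
disc [0.45102849 0.06861916 0.022     ] boss [0.45110917 0.06823316 0.048     ]
```

Request:
{"name": "send_rows", "arguments": {"targets": [[[0,3,40],0,85],[[0,3,80],0,85],[[0,3,110],0,85],[[0,3,122],0,85],[[0,3,124],0,85],[[0,3,124],0,50],[[0,3,124],0,30],[[0,3,124],0,30],[[0,3,124],0,30],[[0,3,124],0,30]], "force": 30}}

```text
t: 7.12
position: [0.5739, 0.2537, 0.0455]
eef_rot: [[0.935, 0.354, 0.004], [0.354, -0.935, 0.001], [0.004, 0.001, -1.0]]
ft_force: [0.1, 0.9, 6.2]
grip_width: 0.435
grip_force: 29.8
```

Request:
{"name": "send_rows", "arguments": {"targets": [[[0,0,-20],0,30],[[0,0,-55],0,30],[[0,0,-90],0,30],[[-25,18,-100],0,30],[[-55,40,-100],0,30],[[-85,61,-100],0,30],[[-115,83,-100],0,30],[[-145,104,-100],0,30],[[-170,122,-100],0,30],[[-179,129,-100],0,30]]}}

```text
t: 7.95
position: [0.4484, 0.0673, 0.1429]
eef_rot: [[0.936, 0.352, -0.001], [0.352, -0.936, -0.001], [-0.001, 0.0, -1.0]]
ft_force: [0.0, -0.7, -1.1]
grip_width: 0.438
grip_force: 30.5
```

Request:
{"name": "send_rows", "arguments": {"targets": [[[0,0,0],0,30],[[0,0,0],0,30],[[0,0,0],0,30]]}}

```text
t: 8.2
position: [0.4514, 0.0698, 0.1436]
eef_rot: [[0.935, 0.355, 0.001], [0.355, -0.935, 0.0], [0.001, 0.0, -1.0]]
ft_force: [0.6, -0.1, -1.1]
grip_width: 0.436
grip_force: 30.5
```

```bash
python3 - <<'E'
from h import *
st=state();g=grab_frame("wrist");print(st["position"],st["t"],st["ft_force"],st["grip_width"])
cv2.imwrite("pics/w4.png",g["frame"])
E
```

```text
[0.45136947 0.06978444 0.14361252] 8.2 [ 0.55860323 -0.12515234 -1.11721675] 0.4361475813134987
```

View pics/w4.png

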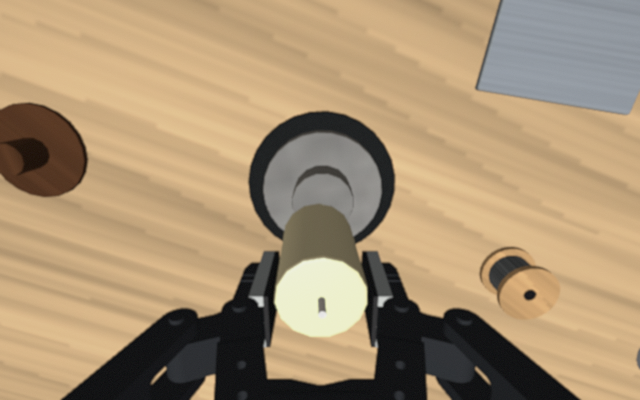

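The candle is held upright with its top ellipse centred at (321.5,297.5). The foot's boss top is at u≈293–354 with its far edge at v≈174, and the disc spans u 263–383 with its far edge at v≈131.

```bash
python3 - <<'E'
from h import *
st=state();g=grab_frame("wrist")
R=lambda u,v,z:rel(plane(ray(g,(u,v),st),z),st).round(1)
zt=st["position"][2]+.0165
print("candle",R(321.5,297.5,zt),"far",R(321.5,258,zt),"near",R(321.5,337,zt))
print("disc far",R(323,131,.022),"L",R(263,185,.022),"R",R(383,185,.022),"boss far",R(323.5,174,.048),"L",R(293,195,.048),"R",R(354,195,.048), "mat far",R(322,111,.008))
E
```

```text
candle [ -0.8   1.4 -16.5] far [ 17.    1.3 -16.5] near [-20.2   1.4 -16.5]
disc far [ 45.1   2.9 121.5] L [  3.8 -43.2 121.5] R [  3.9  49.2 121.5] boss far [19.7  3.1 95.5] L [  4.5 -18.2  95.5] R [ 4.5 24.5 95.5] mat far [ 58.1   2.2 135.5]
```

Request:
{"name": "send_rows", "arguments": {"targets": [[[0,1,25],0,30],[[0,1,40],0,30],[[0,1,45],0,30],[[0,1,48],0,30],[[0,1,48],0,30],[[0,1,49],0,30],[[0,1,49],0,30]]}}

```text
t: 8.88
position: [0.4517, 0.0683, 0.095]
eef_rot: [[0.935, 0.354, 0.002], [0.354, -0.935, -0.0], [0.002, 0.001, -1.0]]
ft_force: [0.4, 0.1, -0.1]
grip_width: 0.437
grip_force: 30.5
```

Request:
{"name": "send_rows", "arguments": {"targets": [[[0,0,0.5],0,30],[[0,0,1],0,30],[[0,0,1],0,30]]}}

```text
t: 9.13
position: [0.4513, 0.0682, 0.0936]
eef_rot: [[0.935, 0.354, 0.001], [0.354, -0.935, -0.0], [0.001, 0.001, -1.0]]
ft_force: [0.6, -0.3, 0.5]
grip_width: 0.437
grip_force: 30.6
```

Request:
{"name": "send_rows", "arguments": {"targets": [[[0,0,0],0,50],[[0,0,0],0,70],[[0,0,0],0,85],[[0,0,0],0,85],[[0,0,0],0,85],[[0,0,-25],0,85],[[0,0,-60],0,85],[[0,0,-100],0,85],[[0,0,-112],0,85],[[-16,31,-112],0,85]]}}

```text
t: 9.97
position: [0.4497, 0.036, 0.2101]
eef_rot: [[0.933, 0.36, 0.01], [0.36, -0.933, 0.0], [0.009, 0.003, -1.0]]
ft_force: [1.1, -0.7, 0.0]
grip_width: 0.999
grip_force: 0.0
```

Request:
{"name": "send_rows", "arguments": {"targets": [[[-16,34,0],0,85],[[-33,68,0],0,85],[[-50,102,0],0,85],[[-67,137,0],0,85],[[-84,171,0],0,85],[[-101,205,0],0,85],[[-118,240,0],0,85],[[-134,272,0],0,85],[[-150,300,0],0,85],[[-157,314,0],0,85]]}}

```text
t: 10.8
position: [0.4103, -0.3189, 0.2052]
eef_rot: [[0.936, 0.351, -0.0], [0.351, -0.936, -0.001], [-0.0, 0.001, -1.0]]
ft_force: [0.3, -0.0, 0.4]
grip_width: 0.993
grip_force: 0.0
```

Request:
{"name": "send_rows", "arguments": {"targets": [[[0,0,0],0,85],[[0,0,0],0,85],[[0,0,0],0,85]]}}

```text
t: 11.05
position: [0.4113, -0.3144, 0.2048]
eef_rot: [[0.935, 0.355, -0.0], [0.355, -0.935, 0.001], [0.0, -0.001, -1.0]]
ft_force: [0.3, 0.0, -0.7]
grip_width: 0.994
grip_force: 0.0
```

```bash
python3 - <<'E'
from h import *
st=state();g=grab_frame("wrist");print(st["position"],st["t"],st["ft_force"],st["grip_width"])
t=grab_frame("top")["frame"]
f=np.vstack([cv2.resize(g["frame"],(560,350)),cv2.copyMakeBorder(cv2.resize(t[185:275,240:384],(400,250),interpolation=cv2.INTER_CUBIC),0,0,0,160,0)])
cv2.imwrite("pics/c5.png",f)
E
```

```text
[ 0.41130797 -0.31436186  0.20475285] 11.05 [ 0.26189348  0.01093121 -0.71403015] 0.9942694850569518
```

View pics/c5.png

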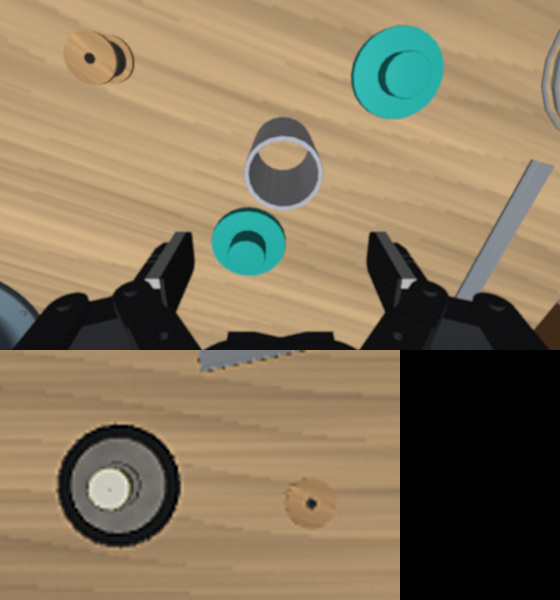

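The candle stands on the boss (crop (109.5,139) at its top). The sleeve's rim centre is at wrist pixel (324.6,197.7). The nearest turquoise foot lies under the jaws' centreline, well below the tips.

```bash
python3 - <<'E'
from h import *
st=state();g=grab_frame("wrist");t=grab_frame("top")
w=ray(g,(324.6,197.7),st);T=ray(t,(180+711/2.8-.3,160+252/2.8-.3))
p=plane(w,.1);print(p,tri(w,T));print(rel([p[0],p[1],.080],st))
k=2.78
print("candle",plane(ray(t,(240+109.5/k-.3,185+139/k-.3)),.110))
E
```

```text
[ 0.41214979 -0.31815719  0.1       ] [ 0.41047601 -0.31846575  0.09396676]
[ -0.77989769   4.05513104 124.94182521]
candle [0.44932426 0.07013252 0.11      ]
```

Request:
{"name": "send_rows", "arguments": {"targets": [[[0,3,40],0,85],[[0,3,80],0,85],[[0,3,110],0,85],[[0,3,122],0,85],[[0,3,124],0,85],[[0,3,124],0,70],[[0,3,124],0,55],[[0,3,124],0,55],[[0,3,124],0,55],[[0,3,124],0,55]], "force": 40}}

```text
t: 12.08
position: [0.4134, -0.3197, 0.0833]
eef_rot: [[0.935, 0.354, 0.003], [0.354, -0.935, -0.003], [0.001, 0.004, -1.0]]
ft_force: [-0.2, 1.6, 6.3]
grip_width: 0.764
grip_force: 45.3
```

Request:
{"name": "send_rows", "arguments": {"targets": [[[0,0,-20],0,55],[[0,0,-55],0,55],[[0,0,-95],0,55],[[0,0,-135],0,55],[[0,0,-150],0,55],[[15,-30,-150],0,55],[[30,-62,-150],0,55],[[46,-95,-150],0,55],[[62,-128,-150],0,55],[[78,-160,-150],0,55]]}}

```text
t: 12.92
position: [0.4282, -0.1396, 0.2312]
eef_rot: [[0.936, 0.353, 0.001], [0.353, -0.936, -0.0], [0.0, 0.0, -1.0]]
ft_force: [0.5, -0.3, -1.3]
grip_width: 0.761
grip_force: 45.7
```

Request:
{"name": "send_rows", "arguments": {"targets": [[[15,-32,0],0,55],[[30,-64,0],0,55],[[46,-96,0],0,55],[[62,-128,0],0,55],[[78,-160,0],0,55],[[90,-182,0],0,55],[[94,-190,0],0,55],[[94,-190,0],0,55],[[94,-190,0],0,55],[[94,-190,0],0,55]]}}

```text
t: 13.75
position: [0.4492, 0.0687, 0.2311]
eef_rot: [[0.936, 0.353, -0.0], [0.353, -0.936, -0.0], [-0.0, 0.0, -1.0]]
ft_force: [-0.3, -0.1, -1.7]
grip_width: 0.767
grip_force: 45.7
```

```bash
python3 - <<'E'
from h import *
st=state();g=grab_frame("wrist");print(st["position"],st["t"],st["ft_force"],st["grip_width"])
s=grab_frame("side")["frame"]
f=np.hstack([cv2.resize(g["frame"],(480,300)),cv2.resize(s[155:305,255:415],(320,300),interpolation=cv2.INTER_CUBIC)])
cv2.imwrite("pics/c6.png",f)
E
```

```text
[0.4491895  0.06872457 0.23106899] 13.75 [-0.26700129 -0.11656205 -1.67766131] 0.7665135204769029
```

View pics/c6.png

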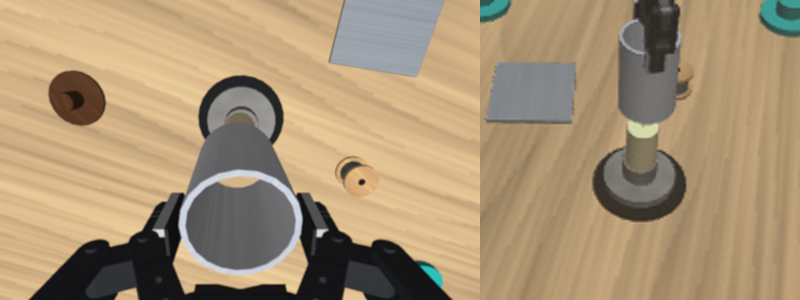

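The sleeve is held upright above the candle. In the wrist view its rim runs u 240–402, v 227–364 (full scale). The side view shows it vertical and over the candle.

```bash
python3 - <<'E'
from h import *
st=state();g=grab_frame("wrist");print(st["position"])
R=lambda u,v,z:rel(plane(ray(g,(u,v),st),z),st).round(1)
zt=st["position"][2]+.0167
print("far",R(321.3,227,zt),"near",R(321.3,364,zt),"L",R(240,290,zt),"R",R(402.5,290,zt))
print("mat far",R(320,101,.008),"foot",rel([.4511,.0685,.022],st).round(1))
E
```

```text
[0.44924302 0.06856626 0.23106938]
far [ 30.1   1.2 -16.7] near [-34.4   1.4 -16.7] L [  2.8 -31.  -16.7] R [  2.8  33.5 -16.7]
mat far [ 59.8   0.6 223.1] foot [  1.7   0.7 209.1]
```

Request:
{"name": "send_rows", "arguments": {"targets": [[[3,1,0],0,55],[[3,1,15],0,55],[[3,1,35],0,55],[[3,1,60],0,55],[[3,1,85],0,55],[[3,1,105],0,55],[[3,1,116],0,55],[[3,1,121],0,55],[[3,1,122],0,55],[[3,1,122],0,55]]}}

```text
t: 14.73
position: [0.4531, 0.0697, 0.1099]
eef_rot: [[0.935, 0.354, 0.001], [0.354, -0.935, -0.0], [0.001, 0.001, -1.0]]
ft_force: [-0.1, 0.5, -1.3]
grip_width: 0.765
grip_force: 45.7
```

Request:
{"name": "send_rows", "arguments": {"targets": [[[0,0,1],0,55],[[0,0,1],0,55],[[0,0,1],0,55]]}}

```text
t: 14.98
position: [0.4531, 0.0699, 0.109]
eef_rot: [[0.935, 0.354, 0.002], [0.354, -0.935, -0.0], [0.002, 0.001, -1.0]]
ft_force: [0.4, 0.1, -1.2]
grip_width: 0.76
grip_force: 45.7
```

Request:
{"name": "send_rows", "arguments": {"targets": [[[0,0,1],0,55],[[0,0,2],0,55],[[0,0,2.5],0,55],[[0,0,3],0,55],[[0,0,3],0,55]]}}

```text
t: 15.4
position: [0.4528, 0.07, 0.1056]
eef_rot: [[0.935, 0.354, 0.001], [0.354, -0.935, 0.0], [0.001, 0.0, -1.0]]
ft_force: [-0.8, 1.8, 2.1]
grip_width: 0.765
grip_force: 46.0
```

Request:
{"name": "send_rows", "arguments": {"targets": [[[0,0,0],0,75],[[0,0,0],0,85],[[0,0,0],0,85],[[0,0,0],0,85],[[0,0,-20],0,85],[[0,0,-55],0,85],[[0,0,-90],0,85],[[0,0,-100],0,85],[[4,-30,-100],0,85],[[8,-65,-100],0,85]]}}

```text
t: 16.23
position: [0.438, 0.1331, 0.2066]
eef_rot: [[0.937, 0.35, 0.004], [0.35, -0.937, -0.0], [0.003, 0.001, -1.0]]
ft_force: [0.3, 0.0, 0.4]
grip_width: 0.998
grip_force: 0.0
```

Request:
{"name": "send_rows", "arguments": {"targets": [[[4,-32,0],0,85],[[8,-66,0],0,85],[[12,-98,15],0,85],[[16,-125,35],0,85],[[18,-145,55],0,85],[[18,-154,60],0,85],[[18,-154,60],0,85],[[18,-154,60],0,85],[[18,-154,60],0,85]]}}

```text
t: 16.98
position: [0.4003, 0.2834, 0.1463]
eef_rot: [[0.936, 0.353, 0.002], [0.353, -0.936, 0.0], [0.002, 0.0, -1.0]]
ft_force: [-0.2, 0.2, 0.3]
grip_width: 0.998
grip_force: 0.0
```

```bash
python3 - <<'E'
from h import *
st=state();g=grab_frame("wrist");print(st["position"],st["t"],st["ft_force"],st["grip_width"])
t=grab_frame("top")["frame"]
f=np.vstack([cv2.resize(g["frame"],(560,350)),cv2.copyMakeBorder(cv2.resize(t[185:275,240:384],(400,250),interpolation=cv2.INTER_CUBIC),0,0,0,160,0)])
cv2.imwrite("pics/c7.png",f)
E
```

```text
[0.40029724 0.28341099 0.14626924] 16.9833 [-0.22987561  0.15929023  0.27295265] 0.9980778914881246
```

View pics/c7.png

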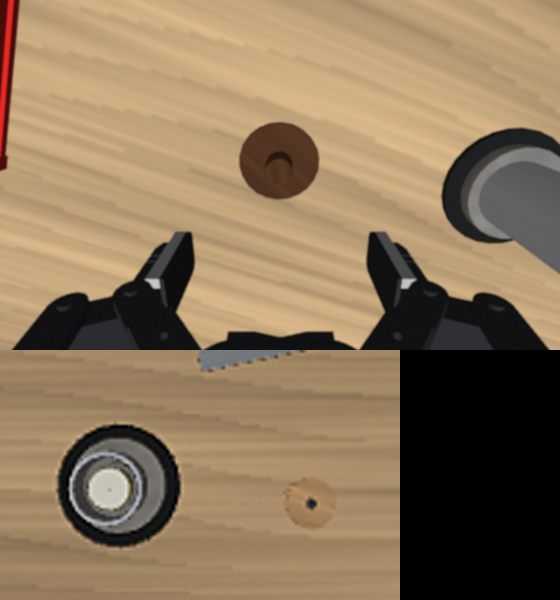

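The sleeve stands round the candle (rim crop x 69–146, y 100–175, candle concentric). The lid disc is at wrist (279.5,160.5)·8/7, with the knob at about (279.5,171)·8/7.

```bash
python3 - <<'E'
from h import *
st=state();g=grab_frame("wrist");t=grab_frame("top");f=8/7
a=plane(ray(g,(279.5*f,160.5*f),st),.013);b=plane(ray(g,(279.5*f,171*f),st),.04);print(a,b,rel([a[0],a[1],.027],st),rel([b[0],b[1],.027],st))
k=2.78
print("rim",plane(ray(t,(240+107.5/k-.3,185+137.5/k-.3)),.122),"candle",plane(ray(t,(240+109.5/k-.3,185+139/k-.3)),.110))
E
```

```text
[0.40219417 0.28374877 0.013     ] [0.40122268 0.28332179 0.04      ] [  1.49331996   0.21012042 119.43549207] [  0.43368302   0.26726434 119.43285665]
rim [0.45094325 0.07099922 0.122     ] candle [0.44932426 0.07013252 0.11      ]
```

Request:
{"name": "send_rows", "arguments": {"targets": [[[1,0,40],0,85],[[1,0,80],0,85],[[1,0,106],0,75],[[1,0,116],0,65],[[1,0,118],0,50],[[1,0,118],0,35],[[1,0,118],0,18],[[1,0,118],0,18],[[1,0,118],0,18],[[1,0,118],0,18]], "force": 30}}

```text
t: 18.02
position: [0.402, 0.285, 0.0293]
eef_rot: [[0.935, 0.354, 0.004], [0.354, -0.935, 0.002], [0.005, 0.0, -1.0]]
ft_force: [-0.6, -1.2, 6.7]
grip_width: 0.268
grip_force: 30.0
```

Request:
{"name": "send_rows", "arguments": {"targets": [[[0,0,0],0,18],[[0,0,0],0,18],[[0,0,0],0,18]]}}

```text
t: 18.27
position: [0.4021, 0.285, 0.0294]
eef_rot: [[0.935, 0.354, 0.004], [0.354, -0.935, 0.001], [0.004, 0.0, -1.0]]
ft_force: [-0.9, -1.1, 7.3]
grip_width: 0.269
grip_force: 30.0
```

Request:
{"name": "send_rows", "arguments": {"targets": [[[0,0,-20],0,18],[[0,0,-55],0,18],[[0,0,-95],0,18],[[0,0,-135],0,18],[[0,0,-165],0,18],[[-4,25,-170],0,18],[[-8,58,-170],0,18],[[-13,92,-170],0,18],[[-18,126,-170],0,18],[[-23,160,-170],0,18]]}}

```text
t: 19.1
position: [0.4353, 0.1252, 0.1979]
eef_rot: [[0.935, 0.355, 0.002], [0.355, -0.935, 0.0], [0.002, 0.001, -1.0]]
ft_force: [0.8, 0.6, 0.1]
grip_width: 0.266
grip_force: 29.7
```

Request:
{"name": "send_rows", "arguments": {"targets": [[[-4,30,0],0,18],[[-7,50,0],0,18],[[-7,58,0],0,18],[[-7,58,0],0,18],[[-7,58,0],0,18],[[-7,58,0],0,18]]}}

```text
t: 19.6
position: [0.4489, 0.0708, 0.1971]
eef_rot: [[0.935, 0.355, -0.0], [0.355, -0.935, 0.0], [0.0, -0.0, -1.0]]
ft_force: [-0.2, 0.8, -0.7]
grip_width: 0.266
grip_force: 29.7
```

```bash
python3 - <<'E'
from h import *
st=state();g=grab_frame("wrist");print(st["position"],st["t"],st["ft_force"],st["grip_width"])
s=grab_frame("side")["frame"]
f=np.hstack([cv2.resize(g["frame"],(480,300)),cv2.resize(s[155:305,255:415],(320,300),interpolation=cv2.INTER_CUBIC)])
cv2.imwrite("pics/c8.png",f)
E
```

```text
[0.44893946 0.07078311 0.19713223] 19.6 [-0.21357205  0.75061758 -0.70694426] 0.2662342369523611
```

View pics/c8.png

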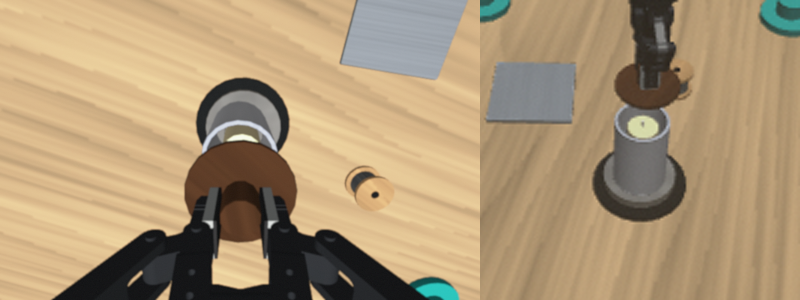

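The lid is held level (disc u 185–297, v 140–241 in the half-scale picture). The sleeve mouth is behind it (u≈203–278, far edge v≈120), and in the side view it stands flat on the foot.

```bash
python3 - <<'E'
from h import *
st=state();g=grab_frame("wrist");print(st["position"]);f=4/3
R=lambda u,v,z:rel(plane(ray(g,(u*f,v*f),st),z),st).round(1)
b=st["position"][2]-.0294
print("rim far",R(240.5,120,.122),"L",R(203,150,.122),"R",R(278,150,.122))
print("disc far",R(241,140,b+.014),"near",R(241,241,b+.014),"L",R(185,190,b+.014),"R",R(297,190,b+.014),"sleeve",rel([.451,.0702,.122],st).round(1))
E
```

```text
[0.4489097  0.07088047 0.19704822]
rim far [34.2  1.1 75. ] L [  8.  -30.9  75.1] R [ 8.1 33.2 75. ]
disc far [35.7  1.3 15.4] near [-37.9   1.5  15.4] L [  1.8 -34.8  15.4] R [ 1.9 37.6 15.4] sleeve [ 1.7  1.4 75. ]
```

Request:
{"name": "send_rows", "arguments": {"targets": [[[2,0,20],0,18],[[2,0,35],0,18],[[2,0,42],0,18],[[2,0,46],0,18],[[2,0,48],0,18],[[2,0,50],0,18],[[2,0,51],0,18],[[2,0,51],0,18]]}}

```text
t: 20.42
position: [0.4514, 0.0705, 0.1465]
eef_rot: [[0.935, 0.354, 0.001], [0.354, -0.935, -0.0], [0.001, 0.0, -1.0]]
ft_force: [0.6, 0.1, -0.1]
grip_width: 0.271
grip_force: 29.7
```

Request:
{"name": "send_rows", "arguments": {"targets": [[[0,0,0.5],0,18],[[0,0,1],0,18],[[0,0,1.5],0,18],[[0,0,1.5],0,18]]}}

```text
t: 20.75
position: [0.4511, 0.0705, 0.1446]
eef_rot: [[0.935, 0.354, 0.0], [0.354, -0.935, 0.0], [0.0, 0.0, -1.0]]
ft_force: [-0.7, 0.5, -0.6]
grip_width: 0.264
grip_force: 29.7
```

Request:
{"name": "send_rows", "arguments": {"targets": [[[0,0,0.5],0,18],[[0,0,1],0,18],[[0,0,1.5],0,18],[[0,0,1.5],0,18],[[0,0,1.5],0,18]]}}

```text
t: 21.17
position: [0.4512, 0.0705, 0.1434]
eef_rot: [[0.935, 0.354, 0.0], [0.354, -0.935, -0.0], [0.0, 0.0, -1.0]]
ft_force: [-1.4, 0.1, 3.0]
grip_width: 0.264
grip_force: 29.9
```

Contact came at the expected height (0.1434). Now I'll release and retreat.

Request:
{"name": "send_rows", "arguments": {"targets": [[[0,0,0],0,32],[[0,0,0],0,45],[[0,0,0],0,60],[[0,0,0],0,60],[[0,0,-15],0,60],[[0,0,-40],0,60],[[0,0,-75],0,60],[[0,0,-110],0,60],[[0,25,-120],0,60],[[0,55,-120],0,60]]}}

```text
t: 22.0
position: [0.4725, 0.0192, 0.2678]
eef_rot: [[0.934, 0.357, 0.009], [0.357, -0.934, -0.001], [0.007, 0.004, -1.0]]
ft_force: [1.1, 0.1, -0.4]
grip_width: 0.701
grip_force: 0.0
```

Request:
{"name": "send_rows", "arguments": {"targets": [[[0,35,0],0,60],[[0,70,0],0,60],[[0,100,0],0,60],[[0,115,0],0,60],[[0,115,0],0,60],[[0,115,0],0,60]]}}

```text
t: 22.5
position: [0.5111, -0.0885, 0.2627]
eef_rot: [[0.936, 0.353, -0.001], [0.353, -0.936, 0.001], [-0.001, -0.001, -1.0]]
ft_force: [-0.3, -0.3, -0.0]
grip_width: 0.702
grip_force: 0.0
```

```bash
python3 - <<'E'
from h import *
print(state()["position"],state()["t"])
s=grab_frame("side")["frame"];t=grab_frame("top")["frame"]
f=np.hstack([cv2.resize(s[100:350,220:430],(420,500),interpolation=cv2.INTER_CUBIC),cv2.resize(t[80:280,190:342],(380,500),interpolation=cv2.INTER_CUBIC)])
cv2.imwrite("pics/c9.png",f)
E
```

```text
[ 0.51109066 -0.08848596  0.26272684] 22.5
```

View pics/c9.png

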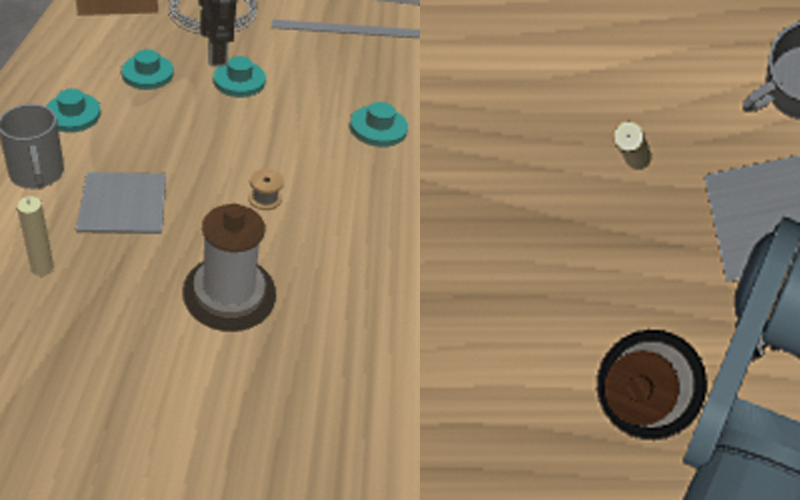

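The lantern stands complete and level on the mat (side crop (233,265)), with the lid seated flat. The tall candle, spool and mug have not moved.

```bash
python3 -c "
from cell import *
print(finish_job())"
```

```text
the job is handed in; nothing more can be done
None
```

The lantern is built on the middle of the mat in the order asked (foot, short candle, sleeve, lid) with the lid seated; it was handed in at about 22.5 s, and the tall candle, spool and mug were left where they were.

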